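Hold the lid ready over the snap-latch tin

ROBOT

A 6-joint arm with a two-finger parallel gripper is mounted at the origin on the work surface. World frame = base frame: x ahead of the robot, y to its left, z up, the work surface at z = 0. Lengths are in m, angles in rad, forces in N, time in s.
With the tool pointing down it reaches from about 0.25 to 0.775 m from the base axis. Payload 4 kg.
Tool frame: the origin (TCP) lies between the finger pads; the fingertips stand 25 mm ahead of it and the grasp point (between the pads) lies 6 mm ahead of it (robot.tip_reach is the z of the fingertips in the tool frame, in m); z points along the fingers, y is the line along which they close (so a half turn about z gives the same grasp; the last joint's range is limited). The gripper opens to 94 mm and grips with 3 to 60 N. Pads are 16 mm wide; open, the fingers measure 119 mm over their backs; the gripper's body (75 mm by 177 mm) begins 78 mm behind the grasp point.
Start: joints at [-0.103, 0.087, 1.371, -0, 1.684, -0.103], TCP at [0.55, -0, 0.231] pointing down, gripper open.
Joint ranges: [-3.1, 3.1], [-0.76, 2.03], [0.27, 2.55], [-1.08, 4.22], [0.17, 2.65], [-2.57, 2.57]. Speed limits (rad/s): [2.79, 2.79, 3.14, 3.14, 3.14, 3.14].

INTERFACE

Orientations are given as [roll, pitch, yaw] about the fixed x, y, z axes, in that order (R = Rz(yaw) Ry(pitch) Rx(roll)).
In Python, from bench import robot gives the robot as it stands. The module is installed in compiled form; this text tells all that it offers.
- The arm moves only by the shell command python3 -m handwheel 'ROWS'. ROWS is JSON, a list of rows, each a list of 3 entries, a list of its own where there are three numbers: the turn, a rotation vector about the world's x, y, z in units of 90 degrees (1.0 is 90 degrees), then the shift along the world's x, y, z in units of 0.05 m (1.0 is 0.05 m), then the closure, from 0 (fully open) to 1 (shut). A call has 1 to 5 rows; each row shifts and turns the commanded pose from where the row before left it; what a row does not reach is not made up. A row lasts 1/10 s, in which the tool goes at most 50 mm and 8.59 degrees, less where a joint would pass 70% of its speed; a pose out of reach is approached as far as the arm can. A call with a number of a shift or a turn outside -1 to 1 is refused whole. A call with a gripper value outside its range is refused whole. The fingers move at their own pace and stop on an object; the grip force is fixed at half the most. Time passes only in rows, so rows that do not move let the fingers close. It gives the time, the measured TCP pose, the force, the opening and the grip force at its end, in the units of the state.
- robot.get_obs(): the state, without advancing time (a new reading comes with each control period).
- robot.snapshot(name): name is "scene" or "side" or "wrist"; returns (picture, depth): 420x560x3 uint8, red, green, blue; 420x560 float32, m along the optical axis (not along the pixel's ray), 0 where there is no reading.
- robot.calibration(name): a dict with "mtx" (3x3 intrinsics, pixels), "extrinsics" (4x4, takes a point from camera to world coordinates); the wrist camera has in their place "hand_eye" (4x4, takes a point from camera to tool coordinates, whose origin is the TCP and whose axes are the flange's). Camera axes: x right, y down, z forward; pixel columns grow to the right and rows downward; lengths in m; the calibration is good to about 2 mm. The wrist camera is an equidistant fisheye: a pixel r from the principal point sees the ray r / f radians off the axis. A picture is of the moment at which its call begins: read the wrist's pose just before it. calibration takes no time and is no camera call.
- robot.close_job(): hands the job in; it is judged then, once.
Trained networks look in the newest picture that a camera, given by its name, has taken for a name from the list of things; names that differ only in an ending like _2 or _b are one class to them, and where a whole thing is asked for, a point or a joint stands for the part that bears it (a point fixed in the world has none). Each returns a list of dicts, best first, with "p" (0 to 1); they miss things now and then, are a little off and sometimes report something else, mostly with a low value. They report only what shows in the picture. A call takes as long as a camera call.
- robot.boxes_of(query, camera): "bbox" ([left, top, right, bottom] in pixels, round what is visible of it).
The state is a dict: "time": time; "joint_positions": joint angles; "qvel": joint speeds; "joint_torque": joint torques, N m; "tool_pos": TCP position; "ee_rot": TCP orientation; "wrist_force": force on the tool from outside, world axes, zero at the start; "wrist_torque": the same for the moment, N m; "width": finger opening in m; "finger_force": force on a finger pad.
Only numpy, scipy, OpenCV 4.12 (cv2) and the standard library are available. Lean on these libraries where they do the work, as an engineer would, in place of code of your own. Each camera call takes 0.05 s, during which the arm holds its last target. There are 200 camera calls.

TASK

The lid of the open steel battery tin lies on the TV stand, across the soundbar from the tin. Pick it up, carry it over the soundbar and hold it level about a centimetre above the tin's rim, centred and squared up with the tin, its tongue on the snap-latch side, so that I can check that it lines up before it goes on; the lid must not touch the tin, and the soundbar and the other things must not be bumped. Finish while still holding it there: do not put it down or let go.

Things in the scene. Friction and masses are not known exactly. Their poses are not given: they have to be found in the camera images.
- lid: Loose steel lid, about 0.18 kg, lying right side up: 130 (x) x 100 (y) mm, 13 mm high, hollow below (124 x 94 x 10 mm). Wooden handle block on mid-top: 60 long (x), 14 wide (y), from 13 to 43 mm above the underside. A steel tongue (30 wide, 4 thick) sticks out 14 mm from mid -x edge. Origin: centre of the underside, z up. May lie either side of the soundbar, yaw within 0.6 rad.
- tin: Loose open steel tin, 0.6 kg: outside 120 (x) x 90 (y) mm, 70 mm high, walls 3 mm, batteries lying inside. A snap latch (34 wide, 10 out, 16 to 57 mm up) is on the middle of its -x side. Origin: centre of the underside, z up. The lid fits when its x axis points the same way as the tin's (tongue above the latch). Stands across the soundbar from the lid, yaw within 0.4 rad.
- tin_mouth (a point): Centre of the tin's mouth at the height of the rim (70 mm above the underside); axes as the tin's.
- tin_latch (a point): Top of the tin's snap latch, 72 mm from the tin's centre towards its -x, 56 mm above its underside.
- lid_tongue (a point): Middle of the lid's tongue, 72 mm from the lid's centre towards its -x, 6 mm above its underside.
- soundbar: Black soundbar fixed to the stand: 440 mm long (along its x, pointing away from the robot), 70 mm wide (y), 55 mm high; lies between lid and tin. Origin: centre of the underside.
- remote: Bystander: blue plastic remote lying flat, 45 (x) x 150 (y) x 18 mm. Origin: centre of the underside.
- coaster: Bystander: round bamboo coaster, 94 mm across, 8 mm thick. Origin: centre of the underside.
- dish: Bystander: green glass dish with marbles, 110 mm across, 35 mm high. Origin: centre of the underside.
- ornament: Bystander: silver ceramic gourd ornament, 72 mm across, 92 mm high. Origin: centre of the underside.

How it is judged:
On the way:
1. the lid, held in the fingers, passes over the soundbar (y of lid in the frame of soundbar between -0.05 and 0.05 m and x of lid in the frame of soundbar between -0.25 and 0.25 m and z of lid in the frame of soundbar above 0.055 m and contact force between the fingers and lid above 0.3 N), for 0.02 s.
At the end, for the whole second after the job is handed in: Lid held still in the fingers, underside 3 to 20 mm above the rim, centre within 8 mm of the tin's, squared within 0.12 rad with the tongue on the latch side, level within 0.10 rad, touching neither tin nor soundbar; tin upright, within 15 mm of its place (horizontal distance between lid and tin_mouth below 0.008 m and z of lid in the frame of tin_mouth between 0.003 and 0.02 m and angle between the x axis of lid and the x axis of tin, either way round below 0.12 rad and horizontal distance between lid_tongue and tin_latch below 0.03 m and angle between lid's own z axis and vertical below 0.1 rad and contact force between the fingers and lid above 0.3 N and contact force between lid and tin below 0.05 N and contact force between lid and soundbar below 0.05 N and linear speed of lid below 0.02 m/s and angle between tin's own z axis and vertical below 0.05 rad and distance of tin from where it was at the start of the episode below 0.015 m); the arm keeps its last pose, push and grip.
It fails at once if the lid touches the tin (contact force between lid and tin above 0.5 N).
It fails at once if the soundbar is bumped (contact force between soundbar and lid above 2 N or contact force between soundbar and the fingers above 2 N or contact force between soundbar and the arm above 2 N).
It fails at once if the tin is pushed more than 15 mm (distance of tin from where it was at the start of the episode above 0.015 m).
It fails at once if the remote, coaster, dish or ornament is moved more than 15 mm or tipped (distance of any of remote, coaster, dish, ornament from where it was at the start of the episode above 0.015 m or angle between any of remote, coaster, dish, ornament's own z axis and vertical above 0.3 rad).
It also fails if it takes over 48 s, if anything falls off the work surface, if the arm or the gripper's body presses on something with over 40 N, if the wrist force passes 120 N, or if a joint passes its speed limit or range.

## Working session

There is one attempt and no reset: what is moved stays moved. The work goes in short steps, Python scripts to look and compute and a shell command to move; the robot and the scene stay as the last step left them, time stands still between calls to the robot, and variables do not carry over. Pictures are saved under pics/ and viewed, at most 10 in all, crops included, and the job is handed in when it is done.

```bash
mkdir -p pics
python3 - <<'E'
from bench import robot
import cv2,numpy as np
o=robot.get_obs();print(o)
ims=[]
for c in("scene","side"):
    p,d=robot.snapshot(c);np.savez(f"{c}0.npz",p=p,d=d);cv2.imwrite(f"pics/{c}0.png",p[:,:,::-1])
    print(c,robot.calibration(c),(d>0).mean())
    for q in("lid","tin","tin_latch","lid_tongue","soundbar"):
        print(q,[(b["bbox"],round(b["p"],2)) for b in robot.boxes_of(q,c)[:2]])
print(robot.calibration("wrist"))
E
```

```text
{'time': 0.0, 'joint_positions': array([-1.03061050e-01,  8.79468337e-02,  1.37225470e+00, -2.72895995e-05,
        1.68358238e+00, -1.03110833e-01]), 'qvel': array([ 1.66399695e-03, -1.59134967e-03,  6.16701229e-04,  1.54267179e-03,
        9.60008133e-05, -1.33005103e-03]), 'joint_torque': array([ 1.28542815e-03, -3.40182602e+01, -3.02423716e+01,  7.18220207e-02,
        3.29729996e-02, -1.13141955e-04]), 'tool_pos': array([5.49506235e-01, 5.89949317e-05, 2.29308352e-01]), 'ee_rot': array([-3.13941024e+00, -1.98563292e-04,  1.57084285e+00]), 'wrist_force': array([ 0.15228528, -0.02082783, -0.61494457]), 'wrist_torque': array([-0.05310977,  0.03422936,  0.02901604]), 'finger_force': 0.0, 'width': 0.0937996382228666}
scene {'mtx': array([[384.66037287,   0.        , 280.25893295],
       [  0.        , 384.66037287, 210.26496614],
       [  0.        ,   0.        ,   1.        ]]), 'extrinsics': array([[ 0.30509282,  0.76781185, -0.56336785,  0.96187632],
       [ 0.95226312, -0.23935376,  0.18948541, -0.14928206],
       [ 0.01064493, -0.59428507, -0.80418402,  0.71930867],
       
[... 915 characters left out ...]
in_latch [([161.3, 260.7, 239.9, 334.7], 0.59)]
lid_tongue [([294.2, 165.1, 350.2, 198.7], 0.87)]
soundbar [([174.7, 171.4, 348.1, 261.7], 0.75), ([215.1, 146.9, 252.9, 171.6], 0.24)]
{'mtx': array([[325.1922621 ,   0.        , 279.30141583],
       [  0.        , 325.1922621 , 214.72467797],
       [  0.        ,   0.        ,   1.        ]]), 'hand_eye': array([[-4.18045253e-05, -9.62159795e-01, -2.72485830e-01,
         7.88512621e-02],
       [ 9.99999996e-01, -6.29835595e-05,  6.89787191e-05,
         1.89050462e-04],
       [-8.35306778e-05, -2.72485826e-01,  9.62159793e-01,
        -1.54239316e-01],
       [ 0.00000000e+00,  0.00000000e+00,  0.00000000e+00,
         1.00000000e+00]])}
```

View pics/scene0.png

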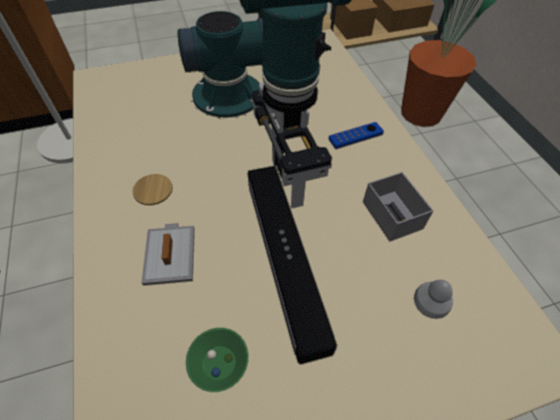

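View pics/side0.png

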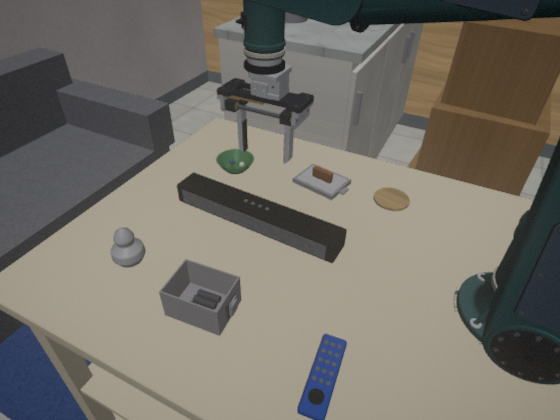

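The scene view shows the lid at (168,255), its tongue at (172,227) facing the robot. The tin is at (397,205), with the soundbar between them. The side view agrees: lid at (322,180), tin at (200,295), latch at (234,303) facing the robot. I'll fit poses from the depth of both views.

```bash
cat > h.py <<'E'
from bench import robot
import cv2,numpy as np
def cloud(c,d):
    k=robot.calibration(c);K=k["mtx"];E=k["extrinsics"]
    v,u=np.mgrid[:420,:560];P=np.stack([(u-K[0,2])/K[0,0]*d,(v-K[1,2])/K[1,1]*d,d],-1)
    return P@E[:3,:3].T+E[:3,3]
def box(P,b,m=8):
    l,t,r,bb=[int(x) for x in b];Q=P[max(t-m,0):bb+m,max(l-m,0):r+m].reshape(-1,3);return Q
def rect(Q):
    (x,y),(w,h),a=cv2.minAreaRect((Q[:,:2]*1000).astype(np.float32))
    if w<h: w,h,a=h,w,a+90
    return np.round([x,y,w,h,(a+90)%180-90],1)
E
python3 - <<'E'
from h import *
B={"scene":{"lid":(141,224,193,284),"tin":(364,173,433,242)},"side":{"lid":(290,165,351,201),"tin":(156,259,242,335)}}
for c in B:
    P=cloud(c,np.load(c+"0.npz")["d"])
    L=box(P,B[c]["lid"]);z=L[:,2]
    print(c,"table z",np.median(z[z<0.006]),"lidtop",np.median(z[(z>.008)&(z<.02)]),"handle top",np.percentile(z[z>.03],[50,95]) if (z>.03).any() else None)
    print(" lid",rect(L[(z>.007)&(z<.02)]),"handle",rect(L[(z>.038)&(z<.06)]))
    T=box(P,B[c]["tin"]);z=T[:,2]
    print(" tin rim",rect(T[(z>.064)&(z<.085)]),np.percentile(z[z>.06],[50,90,98]))
    S=P.reshape(-1,3);S=S[(S[:,2]>.045)&(S[:,2]<.06)&(abs(S[:,1])<.12)&(S[:,0]>.25)&(S[:,0]<.85)]
    print(" bar",rect(S))
E
```

```text
scene table z -0.0012804450441581405 lidtop 0.012133766440746319 handle top [0.0411534  0.71930867]
 lid [ 496.  -239.9  144.4  100.5  -11.8] handle [ 502.5 -241.2   59.2   14.2  -11.8]
 tin rim [548.  262.8 121.9  92.8   5.2] [0.0672424  0.0702592  0.71930867]
 bar [581.2  -8.9 438.4  73.4  -3.1]
side table z -0.0004925736803877978 lidtop 0.012772485067286732 handle top [0.04261573 0.65493614]
 lid [ 496.5 -240.   145.8  106.   -12.1] handle [ 517.5 -140.   222.8   61.4   81.6]
 tin rim [548.  262.6 121.4  93.6   4.9] [0.06714833 0.07010506 0.65493614]
 bar [580.1  -7.9 440.1  75.3  -3.2]
```

Both views agree. The lid's centre is at (503, -241) mm with yaw -11.9°, and the tin's is at (548, 263) mm with yaw 5.05°. I'll move above the lid with a +78.1° turn.

```bash
python3 -m handwheel '[[[0,0,0.087],[-0.093,-0.483,0],0],[[0,0,0.087],[-0.093,-0.483,0],0],[[0,0,0.087],[-0.093,-0.483,0],0],[[0,0,0.087],[-0.093,-0.483,0],0],[[0,0,0.087],[-0.093,-0.483,0],0]]'
python3 -m handwheel '[[[0,0,0.087],[-0.093,-0.483,0],0],[[0,0,0.087],[-0.093,-0.483,0],0],[[0,0,0.087],[-0.093,-0.483,0],0],[[0,0,0.087],[-0.093,-0.483,0],0],[[0,0,0.087],[-0.093,-0.483,0],0]]'
python3 -m handwheel '[[[0,0,0],[0,0,-0.6],0],[[0,0,0],[0,0,-0.6],0],[[0,0,0],[0,0,-0.6],0],[[0,0,0],[0,0,0],0],[[0,0,0],[0,0,0],0]]'
python3 - <<'E'
from h import *
o=robot.get_obs();print(o["tool_pos"],o["ee_rot"],o["joint_positions"])
p,d=robot.snapshot("wrist");cv2.imwrite("pics/w1.png",p[:,:,::-1])
k=robot.calibration("wrist");K=k["mtx"];H=k["hand_eye"]
v,u=np.mgrid[:420,:560];x=(u-K[0,2])/K[0,0];y=(v-K[1,2])/K[1,1];r=np.hypot(x,y)+1e-9
t=np.tan(np.minimum(r,1.3));P=np.stack([x/r*t*d,y/r*t*d,d],-1)@H[:3,:3].T+H[:3,3]
from scipy.spatial.transform import Rotation as R
W=P@R.from_euler("xyz",o["ee_rot"]).as_matrix().T+o["tool_pos"]
Q=W.reshape(-1,3);Q=Q[(abs(Q[:,0]-.5)<.11)&(abs(Q[:,1]+.24)<.09)&(d.ravel()>0)]
z=Q[:,2];print("lid",rect(Q[(z>.007)&(z<.02)]),"handle",rect(Q[(z>.036)&(z<.05)]),np.median(z[(z>.036)&(z<.05)]),np.median(z[(z>.007)&(z<.02)]))
E
```

```text
time: 1.1
tool_pos: [0.5265, -0.1216, 0.2306]
ee_rot: [3.141, 0.0, 2.26]
wrist_force: [0.4, -0.2, 0.5]
width: 0.0941
finger_force: 0.0
time: 1.6
tool_pos: [0.5033, -0.2425, 0.2306]
ee_rot: [3.142, 0.0, 2.943]
wrist_force: [0.3, 0.3, 0.1]
width: 0.094
finger_force: 0.0
time: 2.1
tool_pos: [0.5034, -0.2415, 0.1407]
ee_rot: [3.141, -0.001, 2.937]
wrist_force: [0.9, -0.4, 0.8]
width: 0.0937
finger_force: 0.0
[ 0.50344337 -0.24146315  0.14065832] [ 3.14126215e+00 -7.22898121e-04  2.93740755e+00] [-5.48796636e-01  1.40714497e-01  1.49085308e+00  6.69738230e-05
  1.51081713e+00 -1.91541178e+00]
lid [ 494.8 -241.   143.3  100.7  -11.9] handle [ 501.3 -242.1   60.5   13.8  -11.3] 0.042794143277938124 0.013511867936810792
```

View pics/w1.png

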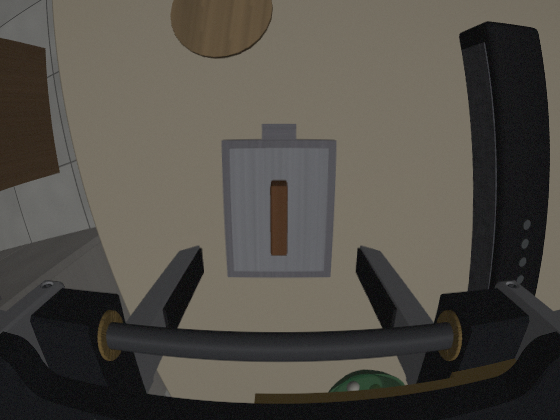

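The wrist view shows the handle at (279,218), centred between the fingers and aligned with them. The tongue is at (279,131), on the robot side. The wrist measurement agrees within about 1.5 mm, so I'll descend, grip and lift slightly.

```bash
python3 -m handwheel '[[[0,0,0],[0,0,-0.5],0],[[0,0,0],[0,0,-0.5],0],[[0,0,0],[0,0,-0.5],0],[[0,0,0],[-0.02,0,-0.3],0],[[0,0,0],[0,0,-0.13],0]]'
python3 -m handwheel '[[[0,0,0],[0,0,0],0],[[0,0,0],[0,0,0],0],[[0,0,0],[0,0,0],1],[[0,0,0],[0,0,0],1],[[0,0,0],[0,0,0],1]]'
python3 -m handwheel '[[[0,0,0],[0,0,0],1],[[0,0,0],[0,0,0],1],[[0,0,0],[0,0,0],1],[[0,0,0],[0,0,0],1],[[0,0,0],[0,0,0],1]]'
```

```text
time: 2.65
tool_pos: [0.5027, -0.2416, 0.044]
ee_rot: [3.142, 0.0, 2.937]
wrist_force: [0.5, -0.1, 1.0]
width: 0.0939
finger_force: 0.0
time: 3.15
tool_pos: [0.5029, -0.2417, 0.0447]
ee_rot: [-3.141, 0.001, 2.937]
wrist_force: [0.6, 0.3, 0.4]
width: 0.0733
finger_force: 0.0
time: 3.65
tool_pos: [0.5025, -0.2415, 0.0439]
ee_rot: [3.141, -0.0, 2.937]
wrist_force: [0.2, 0.1, -0.7]
width: 0.0338
finger_force: 0.0
```

```bash
python3 -m handwheel '[[[0,0,0],[0,0,0],1],[[0,0,0],[0,0,0],1],[[0,0,0],[0,0,0],1],[[0,0,0],[0,0,0],1],[[0,0,0],[0,0,0],1]]'
python3 -m handwheel '[[[0,0,0],[0,0,0],1],[[0,0,0],[0,0,0.1],1],[[0,0,0],[0,0,0.2],1],[[0,0,0],[0,0,0.3],1],[[0,0,0],[0,0,0],1]]'
```

```text
time: 4.15
tool_pos: [0.5025, -0.2415, 0.044]
ee_rot: [3.142, 0.0, 2.937]
wrist_force: [0.3, -0.8, -0.8]
width: 0.014
finger_force: 30.0
time: 4.65
tool_pos: [0.5044, -0.2426, 0.0776]
ee_rot: [-3.14, 0.006, 2.937]
wrist_force: [-0.1, -0.3, -0.8]
width: 0.0133
finger_force: 30.0
```

Gripped at 14 mm opening. Next, lift further and carry it over the bar.

```bash
python3 -m handwheel '[[[0,0,0],[0,0,0.3],1],[[0,0,0],[0,0,0.6],1],[[0,0,0],[0,0,0.6],1],[[0,0,0],[0,0,0.6],1],[[0,0,0],[0,0.1,0.3],1]]'
python3 -m handwheel '[[[0,0,0],[0,0.2,0],1],[[0,0,0.01],[0.05,0.4,0],1],[[0,0,0.01],[0.05,0.4,0],1],[[0,0,0.01],[0.05,0.5,0],1],[[0,0,0.01],[0.05,0.5,0],1]]'
python3 -m handwheel '[[[0,0,0.01],[0.05,0.5,0],1],[[0,0,0.01],[0.05,0.5,0],1],[[0,0,0.01],[0.05,0.5,0],1],[[0,0,0.01],[0.05,0.5,0],1],[[0,0,0.01],[0.05,0.5,0],1]]'
python3 -m handwheel '[[[0,0,0.01],[0.05,0.5,0],1],[[0,0,0.01],[0.05,0.5,0],1],[[0,0,0.01],[0.05,0.5,0],1],[[0,0,0.01],[0.05,0.5,0],1],[[0,0,0.01],[0.05,0.5,0],1]]'
python3 -m handwheel '[[[0,0,0.01],[0.05,0.5,0],1],[[0,0,0.01],[0.05,0.5,0],1],[[0,0,0.01],[0.05,0.5,0],1],[[0,0,0.008],[0.01,0.4,0],1],[[0,0,0.01],[0,0.38,0],1]]'
python3 -m handwheel '[[[0,0,0],[0,0.1,0],1],[[0,0,0],[0,0,0],1],[[0,0,0],[0,0,0],1]]'
cat > m.py <<'E'
from h import *
import sys
from scipy.spatial.transform import Rotation as R
o=robot.get_obs();t=o["tool_pos"];print(t,o["ee_rot"],o["wrist_force"])
zu=t[2]-.044
for c in("scene","side"):
    p,d=robot.snapshot(c);cv2.imwrite(f"pics/{c}{sys.argv[1]}.png",p[:,:,::-1])
    W=cloud(c,d).reshape(-1,3);W=W[(d.ravel()>0)&(np.hypot(*(W[:,:2]-t[:2]).T)<.1)]
    z=W[:,2]-zu;L=W[(z>.006)&(z<.019)];T=W[(W[:,2]>.064)&(W[:,2]<min(.085,zu-.003))]
    top=W[(z>.0105)&(z<.018)];A=np.c_[top[:,:2]-t[:2],np.ones(len(top))];s=np.linalg.lstsq(A,top[:,2],rcond=None)[0]
    print(c,"lid",rect(L),"top plane slope,z",s,"n",len(top)," tin",rect(T) if len(T)>5 else None)
E
python3 m.py 2
```

```text
time: 5.15
tool_pos: [0.5035, -0.2374, 0.1981]
ee_rot: [-3.14, 0.005, 2.937]
wrist_force: [1.0, 0.4, -0.8]
width: 0.0137
finger_force: 30.0
time: 5.65
tool_pos: [0.5114, -0.1345, 0.1916]
ee_rot: [3.14, -0.004, 3.001]
wrist_force: [-0.3, -0.6, -1.7]
width: 0.0135
finger_force: 30.0
time: 6.15
tool_pos: [0.5236, -0.0095, 0.1916]
ee_rot: [3.141, -0.004, 3.08]
wrist_force: [0.1, 0.1, -1.4]
width: 0.0139
finger_force: 30.0
time: 6.65
tool_pos: [0.5359, 0.1152, 0.1916]
ee_rot: [-3.142, -0.004, -3.125]
wrist_force: [0.4, 0.1, -0.9]
width: 0.0139
finger_force: 30.0
time: 7.15
tool_pos: [0.5438, 0.229, 0.1913]
ee_rot: [-3.141, -0.005, -3.049]
wrist_force: [-0.1, -0.0, -1.7]
width: 0.0134
finger_force: 30.0
time: 7.45
tool_pos: [0.545, 0.2319, 0.1931]
ee_rot: [-3.141, -0.002, -3.051]
wrist_force: [-0.6, -0.5, -1.0]
width: 0.0134
finger_force: 30.0
[0.54497853 0.23190772 0.19309528] [-3.14077827e+00 -1.67377898e-03 -3.05089928e+00] [-0.63273569 -0.49821413 -0.99016959]
scene lid [538.  231.2 145.2 102.5   5.6] top plane slope,z [-0.00091543  0.00023934  0.16171207] n 1786  tin [547.9 261.9 121.6  92.7   4.8]
side lid [538.3 231.4 145.2 102.5   5.1] top plane slope,z [ 0.00080008 -0.00237094  0.16202517] n 2195  tin [547.9 263.9 123.2  91.9   5.9]
```

View pics/side2.png

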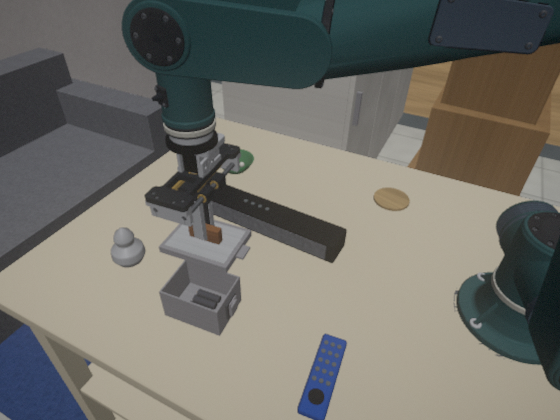

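The side view shows the lid level and held at (205,240), beyond the tin at (200,295), with its tongue on the latch side. The offset still to go is (2.7, 30.7) mm; I'll then descend partway and check.

```bash
python3 -m handwheel '[[[0,0,0],[0.02,0.2,0],1],[[0,0,0],[0.02,0.25,0],1],[[0,0,0],[0.015,0.16,0],1],[[0,0,0],[0,0,0],1],[[0,0,0],[0,0,-0.2],1]]'
python3 -m handwheel '[[[0,0,0],[0,0,-0.3],1],[[0,0,0],[0,0,-0.3],1],[[0,0,0],[0,0,-0.2],1],[[0,0,0],[0,0,-0.08],1],[[0,0,0],[0,0,0],1]]'
python3 -m handwheel '[[[0,0,0],[0,0,0],1],[[0,0,0],[0,0,0],1]]'
python3 m.py 3
```

```text
time: 8.05
tool_pos: [0.5491, 0.2637, 0.1854]
ee_rot: [3.141, 0.003, -3.05]
wrist_force: [0.5, -0.4, -1.4]
width: 0.0135
finger_force: 30.0
time: 8.55
tool_pos: [0.5477, 0.2626, 0.1386]
ee_rot: [-3.141, -0.002, -3.051]
wrist_force: [-0.2, -1.0, -2.0]
width: 0.0138
finger_force: 30.0
time: 8.75
tool_pos: [0.5488, 0.2632, 0.141]
ee_rot: [3.141, 0.002, -3.051]
wrist_force: [-1.1, -1.3, -1.3]
width: 0.0137
finger_force: 30.0
[0.54879007 0.26316966 0.1410175 ] [ 3.14097828e+00  1.80303362e-03 -3.05054703e+00] [-1.06238679 -1.33848661 -1.26706819]
scene lid [542.3 261.6 145.8 101.7   6. ] top plane slope,z [0.00248723 0.00152196 0.10966889] n 1583  tin [568.3 238.  148.   75.5  39.2]
side lid [542.  263.  146.1 102.4   6.2] top plane slope,z [ 0.00204921 -0.00064639  0.10960421] n 2150  tin [547.8 262.9 121.1  92.3   5.1]
```

The lid is within about 1.3 mm of centre, with its underside 26 mm above the rim. I'll go down the last 15 mm.

```bash
python3 -m handwheel '[[[0,0,0],[-0.01,0,-0.08],1],[[0,0,0],[-0.01,0,-0.08],1],[[0,0,0],[0,0,-0.08],1],[[0,0,0],[0,0,-0.06],1],[[0,0,0],[0,0,0],1]]'
python3 -m handwheel '[[[0,0,0],[0,0,0],1],[[0,0,0],[0,0,0],1],[[0,0,0],[0,0,0],1],[[0,0,0],[0,0,0],1],[[0,0,0],[0,0,0],1]]'
python3 m.py 4
```

```text
time: 9.35
tool_pos: [0.5468, 0.2628, 0.124]
ee_rot: [-3.141, -0.002, -3.05]
wrist_force: [0.0, 0.4, -1.0]
width: 0.014
finger_force: 30.0
time: 9.85
tool_pos: [0.5473, 0.263, 0.1251]
ee_rot: [3.141, 0.0, -3.05]
wrist_force: [0.3, 0.8, -1.8]
width: 0.0141
finger_force: 30.0
[0.54732592 0.26301774 0.12512986] [ 3.14143087e+00  2.52577937e-04 -3.05046496e+00] [ 0.32402383  0.83812866 -1.8016065 ]
scene lid [541.5 261.9 145.6 102.    6.2] top plane slope,z [-0.00059677  0.00293441  0.09385051] n 1533  tin [571.8 235.6 148.4  72.   41.4]
side lid [540.6 262.6 145.4 101.6   5.4] top plane slope,z [ 0.00189479 -0.0022369   0.09377623] n 2091  tin [524.8 291.2 145.6  68.5  40.3]
```

View pics/side4.png

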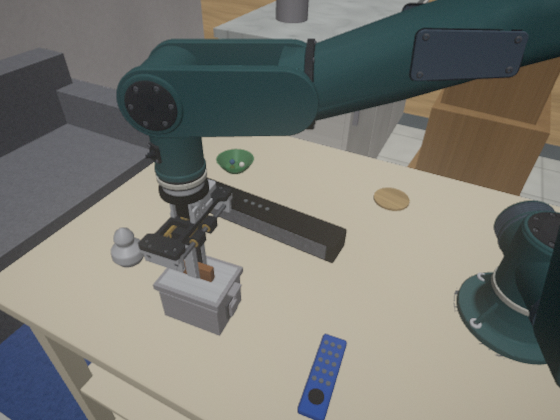

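The side view shows the lid squared over the tin at about (200,278), with its tongue above the latch at (235,290). Its underside is about 11 mm above the rim and the centre is within about 1 mm. I'll let it settle and hand in.

```bash
python3 -m handwheel '[[[0,0,0],[0,0,0],1],[[0,0,0],[0,0,0],1],[[0,0,0],[0,0,0],1],[[0,0,0],[0,0,0],1],[[0,0,0],[0,0,0],1]]'
python3 -c "
from bench import robot
print(robot.close_job())"
```

```text
time: 10.45
tool_pos: [0.5473, 0.263, 0.125]
ee_rot: [3.142, 0.0, -3.05]
wrist_force: [0.5, 0.7, -1.3]
width: 0.0139
finger_force: 30.0
the job is handed in; nothing more can be done
None
```

I handed the job in with the lid still held level about 11 mm above the tin's rim, centred within about 1 mm and squared up with the tongue over the latch; nothing appeared to be bumped, though no verdict came back.

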